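Discard a used vial through a pedal-lid bench bin

TASK

Discard the used amber vial: lay it crosswise in the bin's white loading chute so that it rolls down and rests against the blue lid's lip, then press the red pedal right down onto its rubber stop, firmly but without forcing it (push with less than 15 N), and keep it there for about a second while the vial rolls in. Then ease the pedal slowly back up, over two seconds or more, so that the lid closes without slamming, and let go. Work the lid by the pedal only, and leave the wash bottle, beaker and reagent bottle where they stand.

Things in the scene. Friction and masses are not known exactly. Their poses are not given: they have to be found in the camera images.
- vial: Used empty sample vial, a smooth amber cylinder 28 mm in diameter and 92 mm long with a blue cap at one end and a paper label, 45 g. Origin at its centre, x along its axis towards the cap. At the start it lies level in the cradle, its axis 38 mm above the bench. It rolls freely.
- cradle: Small grey and white cradle fixed to the bench, 96 x 60 mm. Origin at the centre of its underside; x along the vial lying in it. Its base plate is 6 mm thick; the vial lies in two V rests 10 mm thick, centred 34 mm either side of the middle and up to 36 mm high, so 58 mm of the vial's middle is free for the fingers from above.
- bin: White bench-top waste bin fixed to the bench, an open box 150 mm (x) by 170 mm (y) by 150 mm high, walls 4 mm, closed by the blue lid. Origin at the centre of its underside, z up. Its front, with a yellow panel and the red pedal, faces its own -x; the white loading chute stands at its -y side. The vial is in the bin when its centre is inside the box, below the rim.
- chute_mid (a point): Point on the floor of the white loading chute, midway along and across it, 171 mm above the bench; axes as the bin's. Lay the vial here, its axis along the bin's x, and let go. The chute is 126 mm wide (x) between cheeks 26 mm high and open above. Its floor slopes down 9 degrees towards the bin (+y) and runs 67 mm either way from here, ending at a 10 mm high back edge on the upper side.
- lid (a joint): Angle of the blue lid, rad: 0 shut, grows as it rises. The lid is 168 mm wide (bin y), hinged along the bin's +y rim, mass about 0.18 kg, varies. It is linked to the pedal (lid angle = 3.5 x pedal angle) and falls shut by its own weight when the pedal is let go. It slams if it falls faster than 2 rad/s.
- pedal (a joint): Angle of the red pedal, rad: 0 up, grows as it is pressed. It is hinged along the bin's y at 78 mm in front of the bin's origin and 52 mm above the bench. It pushes back with about 3 to 11 N at the pad all the way down, depending on the lid's hidden weight, until it meets the rubber stop, where the force rises markedly.
- pedal_pad (a point): Middle of the top face of the red pedal pad (70 mm along the bin's y, 50 mm along its x, 10 mm thick, three black ribs), 88 mm out from the pedal's hinge, 58 mm above the bench when up. Axes as the pedal's, which are the bin's while it is up. Press here from above. The pad sinks 11 to 27 mm before it meets the stop.
- stop: Dark block under the pedal bar, 30 x 34 x 18 mm, that carries the black rubber stop, a disc of 18 mm diameter on a height screw. Origin at the centre of the block's underside. How high the rubber is screwed out varies from run to run and does not show in this reading: the pedal meets it anywhere from 0.13 to 0.31 rad; feel for it. Past it the push on the pad grows by some 5 N per mm.
- wash_bottle: White plastic wash bottle with a red cap, 64 mm in diameter, 160 mm tall, loose. Origin at the centre of its underside. Leave alone.
- beaker: White ceramic beaker, 68 mm across, 85 mm tall, loose. Origin at the centre of its underside. Leave alone.
- reagent: Clear reagent bottle with a blue cap, 86 mm in diameter, 190 mm tall, loose. Origin at the centre of its underside. Leave alone.
- chute_foot (a point): Low end of the chute's floor, 160 mm above the bench; axes as the bin's. The shut lid's upright blue lip stands here, 42 mm tall (top 195 mm above the bench), 120 mm long, and stops the vial, whose centre then rests about 12 mm short of this point (-y). Once the lid is above about 0.3 rad the vial rolls under the lip into the bin.
Things that resemble listed ones, but are neither listed nor needed, are in the scene too. What is meant by the vial is not purple or turquoise, and is the smaller of those in its own colour.

How it is judged:
By the outcome, as a careful person would: the job done as asked, in the order asked, and still so for the second after the job is handed in, with the robot touching nothing.
It also fails if it takes over 72 s, if anything falls off the work surface, if the arm or the gripper's body presses on something with over 40 N, if the wrist force passes 120 N, or if a joint passes its speed limit or range.

ROBOT

A 6-joint arm with a two-finger parallel gripper is mounted at the origin on the work surface. World frame = base frame: x ahead of the robot, y to its left, z up, the work surface at z = 0. Lengths are in m, angles in rad, forces in N, time in s.
With the tool pointing down it reaches from about 0.35 to 0.925 m from the base axis. Payload 6.4 kg.
Tool frame: the origin (TCP) lies midway between the tips of the shut fingers; the grasp point (between the pads) lies 19 mm behind it; z points along the fingers, y is the line along which they close (so a half turn about z gives the same grasp; the last joint's range is limited). The gripper opens to 85 mm and grips with 20 to 120 N. Pads are 22 mm wide; open, the fingers measure 114 mm over their backs; the gripper's body (76 mm by 85 mm) begins 54 mm behind the grasp point. The pads swing forward as they close: fully open they stand 13 mm farther back than shut.
Start: joints at [-1.5, 0.245, 1.558, -0, 1.339, -0.174], TCP at [0.158, -0.631, 0.231] pointing down, gripper open.
Joint ranges: [-3.13, 3.13], [-1.02, 2.26], [0.13, 2.54], [-0.95, 4.09], [0.21, 2.88], [-2.74, 2.74]. Speed limits (rad/s): [2.57, 2.57, 3.14, 3.14, 3.14, 3.14].

INTERFACE

Orientations are given as a unit quaternion [w, x, y, z].
In Python, from workcell import robot, eyes, job_done, nets gives the robot as it stands.
- The arm moves only by the shell command python3 -m crank 'ROWS' [OPENING]. ROWS is JSON, a list that holds one entry, the list of rows, each a list of 4 numbers: the shift along the tool's x, y, z normalised to -1 to 1, where 1 is 20 mm, then the turn about the tool's z normalised to -1 to 1, where 1 is 180 degrees. In form: [[[dx, dy, dz, yaw], ...]]. A call has 1 to 20 rows; each row shifts and turns the commanded pose from where the row before left it, along the tool's axes as they then stand; what a row does not reach is not made up. A row lasts 1/8 s, in which the tool goes at most 62.5 mm and 10.7 degrees, less where a joint would pass 70% of its speed; a pose out of reach is approached as far as the arm can. A call with a number of a shift or a turn outside -1 to 1 is refused whole. A call with a gripper value outside its range is refused whole. OPENING is the closure in counts, from 0 (fully open) to 255 (shut), set as the call begins (- or left out, the last holds). The fingers move at their own pace and stop on an object; the grip force is fixed at half the most. Time passes only in rows, so rows that do not move let the fingers close. It gives the time, the measured TCP pose, the force, the opening and the grip force at its end, in the units of the state.
- robot.read_state(): the state, without advancing time (a new reading comes with each control period).
- eyes.grab_frame(name): name is "scene" or "top" or "wrist"; returns a dict with "img" (420x560x3 uint8, red, green, blue), "fx", "fy", "cx", "cy" (pixels), "R" (3x3) and "t" (3): a world point X has camera coordinates R X + t; the wrist camera has in their place "mount" (4x4, takes a point from camera to tool coordinates, whose origin is the TCP and whose axes are the flange's). Camera axes: x right, y down, z forward; pixel columns grow to the right and rows downward; lengths in m; the calibration is good to about 2 mm. A picture is of the moment at which its call begins: read the wrist's pose just before it. There is no depth.
- job_done(): hands the job in; it is judged then, once.
Trained networks look in the newest picture that a camera, given by its name, has taken for a name from the list of things; names that differ only in an ending like _2 or _b are one class to them, and where a whole thing is asked for, a point or a joint stands for the part that bears it (a point fixed in the world has none). Each returns a list of dicts, best first, with "confidence" (0 to 1); they miss things now and then, are a little off and sometimes report something else, mostly with a low value. They report only what shows in the picture. A call takes as long as a camera call. They do not tell look-alikes from the thing itself.
- nets.recognise(name, camera): "position" ([x, y, z] in m, in world coordinates, good to about 4 mm: the middle of the surface that is visible of it).
- nets.pinpoint(name, camera): "position" ([x, y, z] in m, in world coordinates, good to about 4 mm: a listed point, or the origin of a listed thing).
The state is a dict: "time_s": time; "joint_positions": joint angles; "qvel": joint speeds; "effort": joint torques, N m; "eef_pos": TCP position; "eef_rot": TCP orientation; "contact_force": force on the tool from outside, world axes, zero at the start; "ft_torque": the same for the moment, N m; "finger_gap": finger opening in m; "gripper_force": force on a finger pad.
Only numpy, scipy, OpenCV 4.12 (cv2) and the standard library are available. Lean on these libraries where they do the work, as an engineer would, in place of code of your own. Each camera call takes 0.05 s, during which the arm holds its last target. There are 200 camera calls.

## Working session

There is one attempt and no reset: what is moved stays moved. The work goes in short steps, Python scripts to look and compute and a shell command to move; the robot and the scene stay as the last step left them, time stands still between calls to the robot, and variables do not carry over. Pictures are saved under pics/ and viewed, at most 10 in all, crops included, and the job is handed in when it is done.

```bash
mkdir -p pics; python3 - <<'E'
from workcell import robot, eyes, nets
import cv2
s=robot.read_state(); print({k:s[k] for k in('time_s','eef_pos','eef_rot','contact_force','finger_gap')})
for c in('scene','top'):
    f=eyes.grab_frame(c); cv2.imwrite(f'pics/{c}0.png',f['img'][:,:,::-1])
    for n in('vial','cradle','bin','chute_mid','pedal_pad','chute_foot','wash_bottle','beaker','reagent','stop'):
        print(c,n,[(round(d['confidence'],2),[round(float(x),3) for x in d['position']]) for d in nets.pinpoint(n,c)][:4])
E
```

```text
{'time_s': 0.0, 'eef_pos': array([ 0.1575063 , -0.63003923,  0.23015859]), 'eef_rot': array([-9.96426168e-04,  9.92518759e-01,  1.22088158e-01,  5.12772196e-05]), 'contact_force': array([ 0.19135414, -0.17989494,  0.23222393]), 'finger_gap': 0.08550510771283061}
scene vial [(0.88, [0.276, -0.35, 0.017]), (0.75, [0.369, -0.592, 0.023]), (0.74, [0.606, -0.536, 0.012]), (0.63, [0.427, -0.175, 0.001])]
scene cradle [(0.77, [0.429, -0.342, 0.003])]
scene bin [(0.58, [0.632, 0.042, -0.002])]
scene chute_mid [(0.89, [0.662, -0.112, 0.171])]
scene pedal_pad [(0.76, [0.472, 0.015, 0.06])]
scene chute_foot [(0.6, [0.649, -0.045, 0.163])]
scene wash_bottle [(0.66, [0.464, 0.326, 0.003])]
scene beaker [(0.71, [0.431, -0.177, -0.001])]
scene reagent [(0.64, [0.638, -0.349, 0.003])]
scene stop [(0.46, [0.464, 0.326, -0.0])]
top vial [(0.87, [0.61, -0.54, 0.015]), (0.75, [0.434, -0.342, 0.043]), (0.66, [0.278, -0.345, 0.021])]
top cradle [(0.59, [0.43, -0.347, -0.001])]
top bin [(0.59, [0.632, 0.044, 0.001]), (0.25, [0.47, 0.007, 0.055])]
top chute_mid [(0.67, [0.661, -0.116, 0.17])]
top pedal_pad [(0.69, [0.47, 0.008, 0.054])]
top chute_foot [(0.73, [0.652, -0.05, 0.161])]
top wash_bottle [(0.65, [0.466, 0.326, -0.003]), (0.54, [0.662, -0.115, 0.17])]
top beaker [(0.64, [0.428, -0.177, -0.001])]
top reagent [(0.92, [0.638, -0.348, 0.001])]
top stop [(0.6, [0.509, 0.018, 0.001])]
```

View pics/scene0.png

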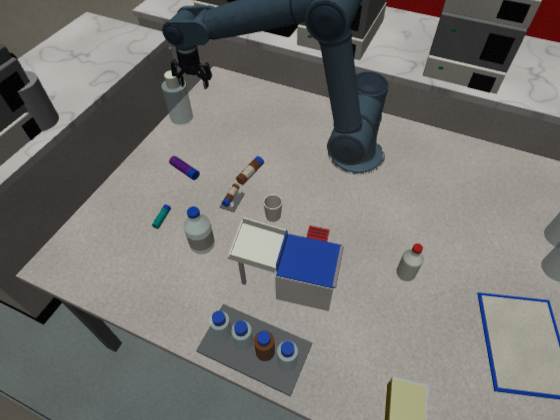

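View pics/top0.png

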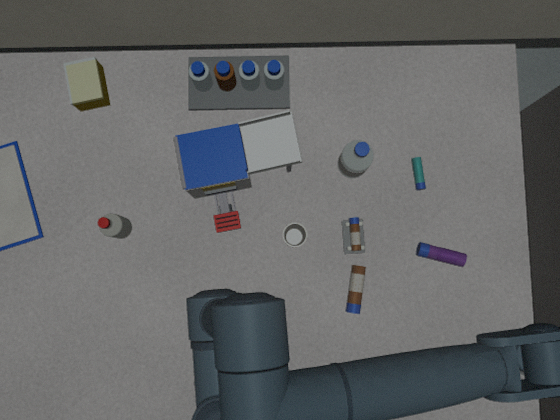

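The frames show these candidates, by top-image pixel:
- Small amber vial in the cradle: (354,234)
- Larger amber vial: (356,289)
- Purple vial: (442,254)
- Turquoise vial: (419,173)

I choose the smaller amber one in the cradle. The bin is at (213,160), the chute at (270,143) and the pedal at (227,221).

```bash
cat > h.py <<'E'
import numpy as np
def ray(f,u,v,z):
    R=np.array(f['R']);t=np.array(f['t']); c=-R.T@t
    d=R.T@np.array([(u-f['cx'])/f['fx'],(v-f['cy'])/f['fy'],1]); return c+d*(z-c[2])/d[2]
E
python3 - <<'E'
from h import *; import cv2
from workcell import robot, eyes
f=eyes.grab_frame('top'); im=f['img']
cv2.imwrite('pics/crop.png',cv2.resize(im[195:325,310:400],None,fx=4.5,fy=4.5,interpolation=cv2.INTER_CUBIC)[:,:,::-1])
h=cv2.cvtColor(im,cv2.COLOR_RGB2HSV).astype(int)
roi=np.zeros(h.shape[:2],bool); roi[205:260,335:372]=1
for n,m,z in(('blue',(abs(h[...,0]-112)<12)&(h[...,1]>120),.045),('amber',(h[...,0]<15)&(h[...,1]>110),.045)):
    v,u=np.nonzero(m&roi); print(n,len(u),u.mean(),v.mean(),u.min(),u.max(),v.min(),v.max(),ray(f,u.mean(),v.mean(),z))
# lid edges
m=((abs(h[...,0]-113)<12)&(h[...,1]>150)).astype(np.uint8); m[:, :160]=0;m[:110]=0;m[200:]=0;m[:,262:]=0
c=max(cv2.findContours(m,0,2)[0],key=cv2.contourArea); b=cv2.boxPoints(cv2.minAreaRect(c)); print([ray(f,*p,.155).round(3).tolist() for p in b])
E
```

```text
blue 52 353.90384615384613 220.40384615384616 350 358 218 223 [ 0.46941033 -0.34469844  0.045     ]
amber 75 355.16 234.14666666666668 350 360 224 249 [ 0.43073254 -0.34704985  0.045     ]
[[0.691, 0.135, 0.155], [0.722, -0.03, 0.155], [0.578, -0.056, 0.155], [0.548, 0.107, 0.155]]
```

View pics/crop.png

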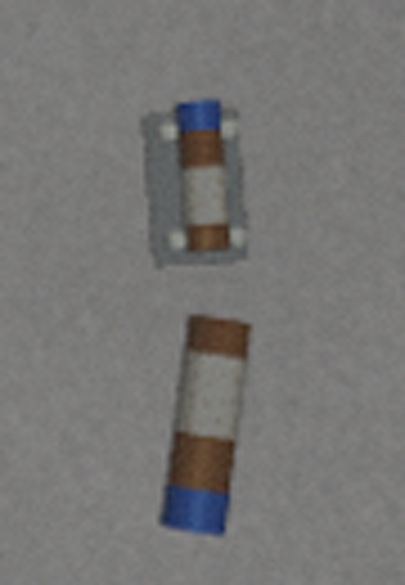

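The crop shows the small amber vial, blue cap up, in the grey cradle around (205,175), with the larger amber look-alike below it. The choice stands, so I go above it.

```bash
python3 -m crank '[[[0,0,0,0.056],[0.98,-0.88,0.2,0],[0.98,-0.88,0.2,0],[0.98,-0.88,0.2,0],[0.98,-0.88,0.2,0],[0.98,-0.88,0.2,0],[0.98,-0.88,0.2,0],[0.98,-0.88,0.2,0],[0.98,-0.88,0.2,0],[0.98,-0.88,0.2,0],[0.98,-0.88,0.2,0],[0.98,-0.88,0.2,0],[0.98,-0.88,0.2,0],[0.98,-0.88,0.2,0],[0.98,-0.88,0.2,0],[0.98,-0.88,0.2,0],[0,0,0,0],[0,0,0,0]]]' 0
python3 - <<'E'
from h import *; import cv2
from scipy.spatial.transform import Rotation as Ro
from workcell import robot, eyes, nets
s=robot.read_state(); f=eyes.grab_frame('wrist'); im=f['img']
cv2.imwrite('pics/w1.png',im[:,:,::-1])
q=s['eef_rot'];T=np.eye(4);T[:3,:3]=Ro.from_quat([q[1],q[2],q[3],q[0]]).as_matrix();T[:3,3]=s['eef_pos']
C=T@np.array(f['mount']); f['R']=C[:3,:3].T; f['t']=-C[:3,:3].T@C[:3,3]
print(T.round(3), [ (d['confidence'],d['position']) for d in nets.pinpoint('vial','wrist')])
h=cv2.cvtColor(im,cv2.COLOR_RGB2HSV).astype(int)
for n,m in(('blue',(abs(h[...,0]-112)<12)&(h[...,1]>120)),('amber',(h[...,0]<15)&(h[...,1]>110))):
    k,l,st,ce=cv2.connectedComponentsWithStats(m.astype(np.uint8))
    for i in range(1,k):
        if st[i,4]>150: print(n,st[i],ce[i].round(),ray(f,*ce[i],.047).round(4))
E
```

```text
time_s: 3.4
eef_pos: [0.4326, -0.3469, 0.1715]
eef_rot: [0.0, 0.999, 0.035, -0.0]
contact_force: [-0.5, 0.2, -0.2]
finger_gap: 0.0851
gripper_force: 0.0
[[ 0.998  0.069 -0.     0.433]
 [ 0.069 -0.998 -0.    -0.347]
 [-0.     0.    -1.     0.171]
 [ 0.     0.     0.     1.   ]] [(0.78, [0.2813, -0.3425, 0.0212]), (0.72, [0.6112, -0.5385, 0.0174]), (0.68, [0.4272, -0.349, 0.0384]), (0.63, [0.37, -0.5899, 0.016])]
blue [505  40  41  28 933] [525.  53.] [ 0.5633 -0.5209  0.047 ]
blue [263 152  33  24 725] [279. 164.] [ 0.4688 -0.343   0.047 ]
blue [ 457  240   43   44 1040] [483. 263.] [ 0.3929 -0.5308  0.047 ]
amber [264 176  30  28 734] [279. 189.] [ 0.4473 -0.3445  0.047 ]
amber [263 242  28  18 391] [277. 251.] [ 0.392  -0.3466  0.047 ]
amber [262 292  38  26 649] [280. 306.] [ 0.3377 -0.3532  0.047 ]
amber [245 351  37  22 381] [262. 363.] [ 0.2719 -0.3403  0.047 ]
```

View pics/w1.png

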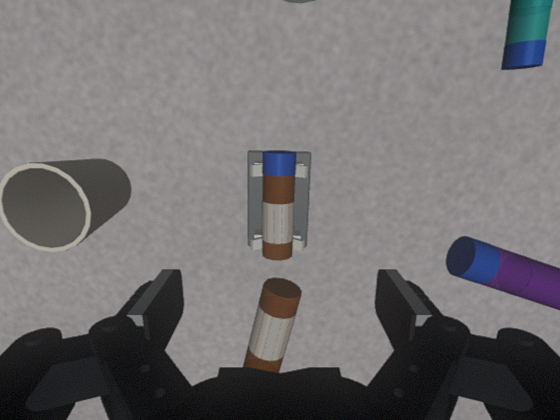

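The wrist view shows the vial level in the cradle at (278,205), well aligned between the fingers, with the beaker at left (60,200) well clear. Descending and gripping.

```bash
python3 -m crank '[[[-0.15,-0.1,0.95,0],[0,0,0.9,0],[0,0,0.9,0],[0,0,0.9,0],[0,0,0.9,0],[0,0,0.9,0],[0,0,0.9,0],[0,0,0.6,0],[0,0,0.3,0],[0,0,0,0],[0,0,0,0]]]' 0
python3 -m crank '[[[0,0,0,0],[0,0,0,0],[0,0,0,0],[0,0,0,0],[0,0,0,0],[0,0,0,0],[0,0,0,0],[0,0,0,0]]]' 255
```

```text
time_s: 4.88
eef_pos: [0.4299, -0.3457, 0.0269]
eef_rot: [0.001, 0.999, 0.034, 0.0]
contact_force: [-0.2, 0.3, -0.7]
finger_gap: 0.0853
gripper_force: 0.0
time_s: 5.88
eef_pos: [0.43, -0.346, 0.0269]
eef_rot: [0.001, 0.999, 0.034, 0.0]
contact_force: [-1.5, -4.3, 4.9]
finger_gap: 0.0261
gripper_force: 59.2
```

```bash
python3 -m crank '[[[0,0,-0.4,0],[0,0,-0.9,0],[0,0,-1,0],[0,0,-1,0],[0,0,-1,0],[0,0,-1,0],[0,0,-1,0],[0,0,-1,0],[0,0,-1,0],[0,0,-1,0],[0,0,-1,0],[0,0,-0.7,0],[0,0,0,0]]]'
python3 - <<'E'
import cv2
from workcell import eyes, nets
f=eyes.grab_frame('wrist');cv2.imwrite('pics/w2.png',f['img'][:,:,::-1])
f=eyes.grab_frame('top')
for n in('chute_mid','pedal_pad','bin','chute_foot'): print(n,[(d['confidence'],d['position']) for d in nets.pinpoint(n,'top')][:1])
E
```

```text
time_s: 7.5
eef_pos: [0.4299, -0.3456, 0.2477]
eef_rot: [0.001, 0.999, 0.034, 0.001]
contact_force: [0.1, 0.8, -0.9]
finger_gap: 0.0262
gripper_force: 58.9
chute_mid [(0.8, [0.6614, -0.1143, 0.1715])]
pedal_pad [(0.9, [0.4691, 0.0098, 0.0547])]
bin [(0.74, [0.6345, 0.042, -0.0036])]
chute_foot [(0.79, [0.6525, -0.0459, 0.1596])]
```

View pics/w2.png

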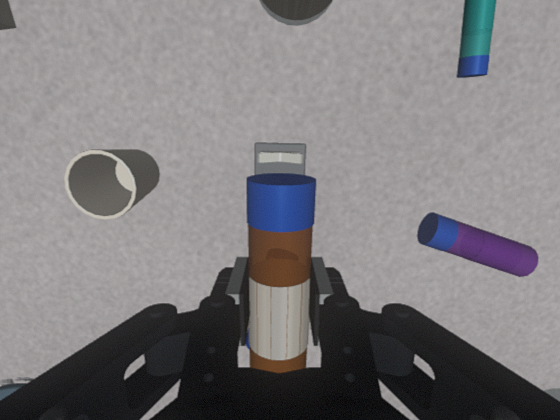

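The vial is held level and square between the pads at (280,280). Carrying it over the chute, turned to the bin's x.

```bash
python3 -m crank '[[[0,0,0,-0.038],[0.966,-0.656,0,0],[0.966,-0.656,0,0],[0.966,-0.656,0,0],[0.966,-0.656,0,0],[0.966,-0.656,0,0],[0.966,-0.656,0,0],[0.966,-0.656,0,0],[0.966,-0.656,0,0],[0.966,-0.656,0,0],[0.966,-0.656,0,0],[0.966,-0.656,0,0],[0.966,-0.656,0,0],[0.966,-0.656,0,0],[0.966,-0.656,0,0],[0,0,0,0],[0,0,0,0]]]'
python3 - <<'E'
import cv2
from workcell import eyes, nets
f=eyes.grab_frame('wrist');cv2.imwrite('pics/w3.png',f['img'][:,:,::-1])
for n in('chute_mid','vial'): print(n,[(d['confidence'],d['position']) for d in nets.pinpoint(n,'wrist')][:2])
E
```

```text
time_s: 9.93
eef_pos: [0.6608, -0.1142, 0.2462]
eef_rot: [0.0, 0.996, 0.094, -0.0]
contact_force: [-0.5, -0.2, 0.1]
finger_gap: 0.026
gripper_force: 58.9
chute_mid []
vial [(0.81, [0.6622, -0.1131, 0.2604])]
```

View pics/w3.png

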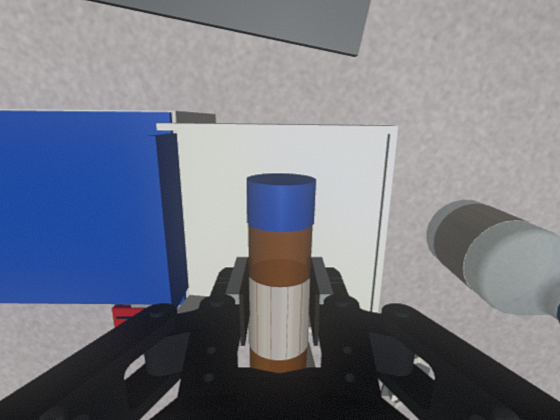

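The vial lies across the chute: its axis is parallel to the cheeks at (280,270), with the lip at left (172,215) and the back edge at right (388,220). Lowering.

```bash
python3 -m crank '[[[0,0,0.7,0],[0,0,0.7,0],[0,0,0.7,0],[0,0,0.6,0],[0,0,0.4,0],[0,0,0.3,0],[0,0,0,0],[0,0,0,0]]]'
python3 -m crank '[[[0,0,0.06,0],[0,0,0.06,0],[0,0,0,0]]]'
```

```text
time_s: 11.08
eef_pos: [0.6612, -0.1143, 0.1789]
eef_rot: [0.0, 0.996, 0.094, 0.0]
contact_force: [0.2, -0.1, -0.4]
finger_gap: 0.0258
gripper_force: 58.9
time_s: 11.45
eef_pos: [0.6608, -0.1142, 0.1758]
eef_rot: [-0.0, 0.996, 0.094, -0.0]
contact_force: [0.1, 0.2, -1.0]
finger_gap: 0.026
gripper_force: 58.9
```

```bash
python3 -m crank '[[[0,0,0.06,0],[0,0,0,0]]]'
python3 -m crank '[[[0,0,0.05,0],[0,0,0,0]]]'
```

```text
time_s: 11.7
eef_pos: [0.6608, -0.1141, 0.1745]
eef_rot: [-0.0, 0.996, 0.094, -0.0]
contact_force: [0.1, -0.0, -1.5]
finger_gap: 0.026
gripper_force: 58.9
time_s: 11.95
eef_pos: [0.661, -0.1142, 0.1743]
eef_rot: [0.0, 0.996, 0.094, 0.0]
contact_force: [-2.6, 0.2, 2.1]
finger_gap: 0.0258
gripper_force: 60.7
```

```bash
python3 -m crank '[[[0,0,0,0],[0,0,0,0],[0,0,0,0],[0,0,0,0],[0,0,-0.3,0],[0,0,-0.6,0],[0,0,-0.9,0],[0,0,-1,0],[0,0,-1,0],[0,0,-1,0],[0,0,0,0],[0,0,0,0]]]' 90
python3 - <<'E'
import cv2
from workcell import eyes, nets
f=eyes.grab_frame('wrist');cv2.imwrite('pics/w4.png',f['img'][:,:,::-1])
for c in('wrist','top','scene'):
    if c!='wrist': eyes.grab_frame(c)
    print(c,[(round(d['confidence'],2),d['position']) for d in nets.pinpoint('vial',c)])
E
```

```text
time_s: 13.45
eef_pos: [0.6605, -0.1141, 0.269]
eef_rot: [-0.0, 0.996, 0.094, -0.001]
contact_force: [-0.5, 0.0, -0.4]
finger_gap: 0.0551
gripper_force: 0.0
wrist [(0.84, [0.651, -0.0572, 0.1761])]
top [(0.7, [0.2787, -0.3453, 0.0241]), (0.57, [0.3705, -0.5851, 0.0188]), (0.54, [0.6109, -0.5428, 0.0137])]
scene [(0.84, [0.6526, -0.0574, 0.177]), (0.76, [0.6079, -0.5371, 0.0135]), (0.62, [0.3697, -0.588, 0.0228])]
```

View pics/w4.png

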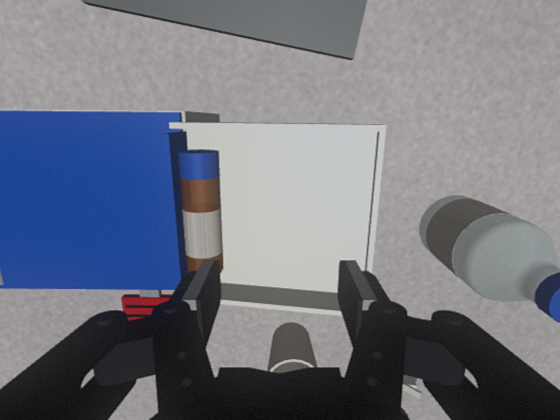

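The vial rests squarely against the lip at (201,212), as asked. Checking how the camera is mounted before going near the bin front.

```bash
python3 - <<'E'
from workcell import eyes,robot
print(eyes.grab_frame('wrist')['mount'].round(3), robot.read_state()['joint_positions'].round(2))
E
python3 -m crank '[[[-0.908,-0.879,0,0],[-0.908,-0.879,0,0],[-0.908,-0.879,0,0],[-0.908,-0.879,0,0],[-0.908,-0.879,0,0],[-0.908,-0.879,0,0],[-0.908,-0.879,0,0],[-0.908,-0.879,0,0],[-0.908,-0.879,0,0],[0,0,0,0],[0,0,0,0]]]' 255
```

```text
[[-0.    -0.96  -0.28   0.071]
 [ 1.    -0.    -0.001 -0.001]
 [ 0.001 -0.28   0.96  -0.143]
 [ 0.     0.     0.     1.   ]] [-0.34  0.27  1.46  0.    1.41  1.04]
time_s: 15.18
eef_pos: [0.4712, 0.0104, 0.2699]
eef_rot: [0.0, 0.996, 0.094, 0.0]
contact_force: [0.4, 0.2, 0.9]
finger_gap: 0.0
gripper_force: 0.0
```

```bash
python3 -m crank '[[[0,0,0.9,-0.0556],[0,0,0.9,-0.0556],[0,0,0.9,-0.0556],[0,0,0.9,-0.0556],[0,0,0.9,-0.0556],[0,0,0.9,-0.0556],[0,0,0.9,-0.0556],[0,0,0.9,-0.0556],[0,0,0.9,-0.0556],[0,0,0,0],[0,0,0,0]]]' 255
python3 - <<'E'
import cv2
from workcell import eyes, nets
for c in('wrist','scene'):
    f=eyes.grab_frame(c);cv2.imwrite(f'pics/p_{c}.png',f['img'][:,:,::-1])
    for n in('pedal_pad','vial'):print(c,n,[(round(d['confidence'],2),d['position']) for d in nets.pinpoint(n,c)][:2])
E
```

```text
time_s: 16.55
eef_pos: [0.4715, 0.0103, 0.1083]
eef_rot: [0.0, 0.638, 0.77, 0.0]
contact_force: [-0.8, -0.6, 0.8]
finger_gap: -0.0001
gripper_force: 0.0
wrist pedal_pad [(0.96, [0.4674, 0.013, 0.0595])]
wrist vial []
scene pedal_pad [(0.65, [0.4745, 0.0118, 0.0579])]
scene vial [(0.87, [0.2806, -0.3512, 0.0194]), (0.66, [0.369, -0.5898, 0.0207])]
```

View pics/p_wrist.png

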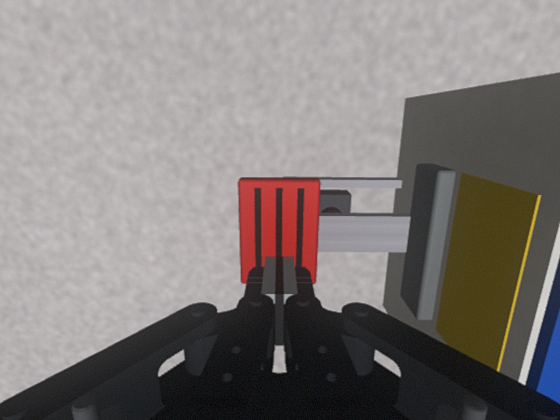

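The wrist view shows the shut fingertips over the pad's middle rib at (280,265), with the camera clear of the bin. Now feeling downwards.

```bash
python3 -m crank '[[[0,0,0.6,0],[0,0,0.6,0],[0,0,0.5,0],[0,0,0.3,0],[0,0,0.2,0],[0,0,0.1,0],[0,0,0,0]]]'
python3 -m crank '[[[0,0,0.1,0],[0,0,0.1,0],[0,0,0,0]]]'
python3 -m crank '[[[0,0,0.1,0],[0,0,0.1,0],[0,0,0,0]]]'
```

```text
time_s: 17.73
eef_pos: [0.4708, 0.0106, 0.0618]
eef_rot: [0.0, 0.637, 0.771, 0.0]
contact_force: [0.2, -0.4, 0.2]
finger_gap: 0.0003
gripper_force: 0.0
time_s: 18.1
eef_pos: [0.4709, 0.0106, 0.058]
eef_rot: [0.0, 0.637, 0.771, 0.0]
contact_force: [-1.7, -0.1, 3.9]
finger_gap: 0.0002
gripper_force: 1.7
time_s: 18.48
eef_pos: [0.4709, 0.0106, 0.0544]
eef_rot: [-0.0, 0.637, 0.771, -0.0]
contact_force: [-3.1, 0.4, 7.4]
finger_gap: -0.0002
gripper_force: 3.8
```

```bash
python3 -m crank '[[[0,0,0.1,0],[0,0,0.1,0],[0,0,0.1,0],[0,0,0,0]]]'
python3 -m crank '[[[0,0,0.05,0],[0,0,0.05,0],[0,0,0,0]]]'
```

```text
time_s: 18.98
eef_pos: [0.471, 0.0106, 0.0485]
eef_rot: [0.0, 0.637, 0.771, -0.0]
contact_force: [-4.5, 0.5, 9.2]
finger_gap: -0.0001
gripper_force: 4.6
time_s: 19.35
eef_pos: [0.4711, 0.0106, 0.0465]
eef_rot: [0.0, 0.637, 0.771, 0.0]
contact_force: [-4.1, 0.3, 8.6]
finger_gap: -0.0002
gripper_force: 4.4
```

```bash
python3 -m crank '[[[0,0,0.05,0],[0,0,0,0]]]'
python3 -m crank '[[[0,0,0.05,0],[0,0,0,0]]]'
```

```text
time_s: 19.6
eef_pos: [0.4711, 0.0106, 0.0455]
eef_rot: [0.0, 0.637, 0.771, 0.0]
contact_force: [-3.4, 0.4, 8.7]
finger_gap: -0.0001
gripper_force: 4.3
time_s: 19.85
eef_pos: [0.4712, 0.0106, 0.0446]
eef_rot: [0.0, 0.637, 0.771, 0.0]
contact_force: [-3.1, 0.1, 9.2]
finger_gap: -0.0
gripper_force: 4.2
```

```bash
python3 -m crank '[[[0,0,0.05,0],[0,0,0,0]]]'
python3 -m crank '[[[0,0,0.04,0],[0,0,0,0]]]'
```

```text
time_s: 20.1
eef_pos: [0.4713, 0.0106, 0.0436]
eef_rot: [0.0, 0.637, 0.771, 0.0]
contact_force: [-3.2, 0.6, 6.9]
finger_gap: 0.0
gripper_force: 4.1
time_s: 20.35
eef_pos: [0.4713, 0.0106, 0.0428]
eef_rot: [0.0, 0.637, 0.771, 0.0]
contact_force: [-3.0, 1.1, 7.7]
finger_gap: 0.0001
gripper_force: 4.1
```

```bash
python3 -m crank '[[[0,0,0.04,0],[0,0,0,0]]]'
python3 -m crank '[[[0,0,0.04,0],[0,0,0,0]]]'
```

```text
time_s: 20.6
eef_pos: [0.4714, 0.0106, 0.042]
eef_rot: [0.0, 0.637, 0.771, 0.0]
contact_force: [-2.7, 0.9, 7.5]
finger_gap: 0.0002
gripper_force: 4.0
time_s: 20.85
eef_pos: [0.4715, 0.0106, 0.0413]
eef_rot: [0.001, 0.637, 0.771, 0.0]
contact_force: [-1.4, 0.2, 7.6]
finger_gap: -0.0004
gripper_force: 3.9
```

```bash
for i in 1; do :; done; python3 -m crank '[[[0,0,0.05,0],[0,0,0,0]]]'
python3 -m crank '[[[0,0,0.05,0],[0,0,0,0]]]'
```

```text
time_s: 21.1
eef_pos: [0.4716, 0.0106, 0.0403]
eef_rot: [0.001, 0.637, 0.771, 0.001]
contact_force: [-1.0, 0.7, 8.0]
finger_gap: -0.0002
gripper_force: 3.7
time_s: 21.35
eef_pos: [0.4717, 0.0107, 0.0393]
eef_rot: [0.001, 0.637, 0.771, 0.001]
contact_force: [-0.8, 1.6, 6.2]
finger_gap: -0.0
gripper_force: 3.6
```

```bash
python3 -m crank '[[[0,0,0.05,0],[0,0,0,0]]]'
python3 -m crank '[[[0,0,0.04,0],[0,0,0,0]]]'
```

```text
time_s: 21.6
eef_pos: [0.4719, 0.0107, 0.0384]
eef_rot: [0.001, 0.637, 0.771, 0.001]
contact_force: [-0.8, 1.6, 7.2]
finger_gap: 0.0001
gripper_force: 3.5
time_s: 21.85
eef_pos: [0.4719, 0.0107, 0.0376]
eef_rot: [0.001, 0.637, 0.771, 0.001]
contact_force: [-1.0, 1.2, 6.2]
finger_gap: 0.0003
gripper_force: 3.4
```

```bash
python3 -m crank '[[[0,0,0.05,0],[0,0,0,0]]]'
python3 -m crank '[[[0,0,0.05,0],[0,0,0,0]]]'
```

```text
time_s: 22.1
eef_pos: [0.4721, 0.0107, 0.0366]
eef_rot: [0.001, 0.637, 0.771, 0.001]
contact_force: [0.4, 1.9, 6.2]
finger_gap: -0.0001
gripper_force: 3.2
time_s: 22.35
eef_pos: [0.4722, 0.0107, 0.0357]
eef_rot: [0.001, 0.637, 0.771, 0.001]
contact_force: [-0.5, 3.1, 7.1]
finger_gap: 0.0001
gripper_force: 3.1
```

```bash
python3 -m crank '[[[0,0,0.04,0],[0,0,0,0]]]'
python3 -m crank '[[[0,0,0.04,0],[0,0,0,0]]]'
```

```text
time_s: 22.6
eef_pos: [0.4724, 0.0107, 0.0349]
eef_rot: [0.001, 0.637, 0.771, 0.001]
contact_force: [-0.1, 2.5, 6.9]
finger_gap: 0.0002
gripper_force: 3.0
time_s: 22.85
eef_pos: [0.4725, 0.0108, 0.0343]
eef_rot: [0.001, 0.637, 0.771, 0.001]
contact_force: [1.0, 1.9, 7.7]
finger_gap: -0.0001
gripper_force: 3.8
```

```bash
python3 -m crank '[[[0,0,0.03,0],[0,0,0,0]]]'
```

```text
time_s: 23.1
eef_pos: [0.4726, 0.0108, 0.034]
eef_rot: [0.001, 0.637, 0.771, 0.001]
contact_force: [-0.8, 2.4, 9.7]
finger_gap: 0.0
gripper_force: 4.7
```

```bash
python3 -m crank '[[[0,0,0.02,0],[0,0,0,0]]]'
```

```text
time_s: 23.35
eef_pos: [0.4727, 0.0108, 0.0337]
eef_rot: [0.001, 0.637, 0.771, 0.001]
contact_force: [-0.8, 2.7, 11.3]
finger_gap: -0.0003
gripper_force: 5.4
```

The force has risen to about 11 N, so the pedal is on the stop. Holding.

```bash
python3 -m crank '[[[0,0,0,0],[0,0,0,0],[0,0,0,0],[0,0,0,0],[0,0,0,0],[0,0,0,0],[0,0,0,0],[0,0,0,0],[0,0,0,0]]]'
python3 - <<'E'
import cv2,numpy as np
from workcell import eyes
a=eyes.grab_frame('scene')['img'][190:320,210:360]; b=eyes.grab_frame('top')['img'][100:245,160:310]
cv2.imwrite('pics/open.png',np.hstack([cv2.resize(x,(400,390),interpolation=cv2.INTER_CUBIC) for x in(a,b)])[:,:,::-1])
E
```

```text
time_s: 24.48
eef_pos: [0.4727, 0.0108, 0.0337]
eef_rot: [0.001, 0.637, 0.771, 0.001]
contact_force: [-0.6, 3.0, 10.8]
finger_gap: 0.0003
gripper_force: 5.4
```

View pics/open.png

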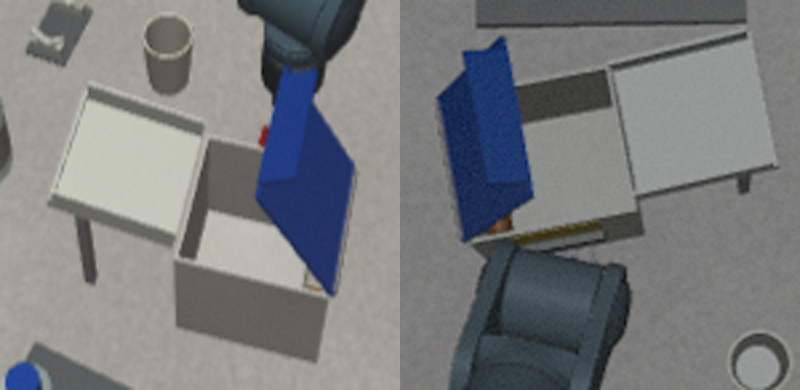

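The lid is up and the chute is empty. Amber shows inside the bin under the lid, at (497,225) in the right half. Easing the pedal up.

```bash
python3 -m crank '[[[0,0,-0.02,0],[0,0,-0.04,0],[0,0,-0.04,0],[0,0,-0.04,0],[0,0,-0.04,0],[0,0,-0.04,0],[0,0,-0.04,0],[0,0,-0.04,0],[0,0,-0.04,0],[0,0,-0.04,0],[0,0,-0.04,0],[0,0,-0.04,0],[0,0,-0.04,0],[0,0,-0.04,0],[0,0,-0.04,0],[0,0,-0.04,0],[0,0,-0.04,0],[0,0,-0.04,0],[0,0,-0.04,0],[0,0,-0.04,0]]]'
python3 -m crank '[[[0,0,-0.04,0],[0,0,-0.04,0],[0,0,-0.04,0],[0,0,-0.04,0],[0,0,-0.04,0],[0,0,-0.04,0],[0,0,-0.04,0],[0,0,-0.04,0],[0,0,-0.04,0],[0,0,-0.04,0],[0,0,-0.04,0],[0,0,-0.04,0],[0,0,-0.04,0],[0,0,-0.04,0],[0,0,-0.04,0],[0,0,0,0]]]'
```

```text
time_s: 27.08
eef_pos: [0.471, 0.0106, 0.0484]
eef_rot: [0.0, 0.637, 0.771, -0.0]
contact_force: [-3.8, 0.6, 8.4]
finger_gap: 0.0002
gripper_force: 4.5
time_s: 29.08
eef_pos: [0.4707, 0.0106, 0.0594]
eef_rot: [-0.0, 0.637, 0.771, -0.0]
contact_force: [0.3, -0.3, -0.0]
finger_gap: -0.0002
gripper_force: 0.0
```

Off the pad with the lid closed. Lifting away and checking.

```bash
python3 -m crank '[[[0,0,-0.3,0],[0,0,-0.8,0],[0,0,-1,0],[0,0,-1,0],[0,0,-1,0],[0,0,-1,0],[0,0,-1,0],[0,0,-1,0],[0,0,0,0],[0,0,0,0]]]'
python3 - <<'E'
import cv2
from workcell import eyes
cv2.imwrite('pics/end.png',cv2.resize(eyes.grab_frame('scene')['img'][120:350,140:450],None,fx=2.4,fy=2.4)[:,:,::-1])
E
```

```text
time_s: 30.32
eef_pos: [0.4704, 0.0107, 0.2012]
eef_rot: [-0.0, 0.637, 0.771, -0.0]
contact_force: [-0.7, 0.1, 0.1]
finger_gap: -0.0002
gripper_force: 0.0
```

View pics/end.png

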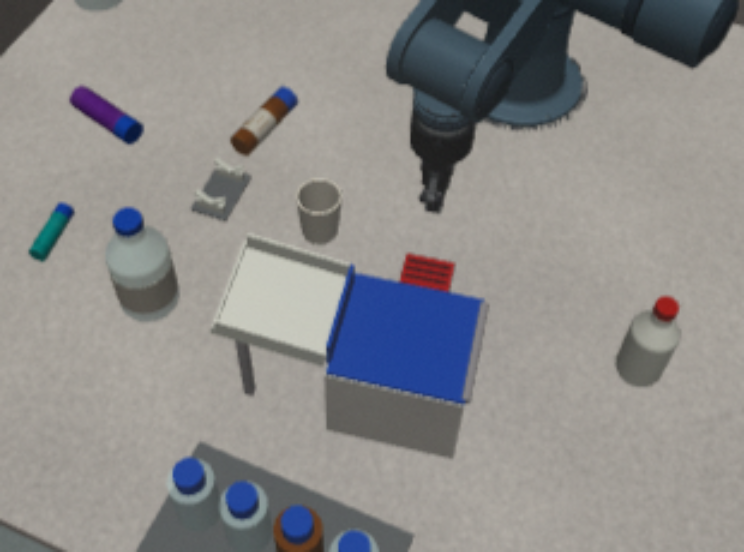

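The lid is shut at (405,335), the pedal is up at (427,270), the chute and cradle are empty, and the bottles and beaker stand where they were.

```bash
python3 -c "from workcell import job_done; print(job_done())"
```

```text
the job is handed in; nothing more can be done
None
```

The amber vial is in the bin: I held the pedal on its stop at about 11 N for just over a second, then eased it up over about 4 s; the lid is shut, nothing else was moved, and the job is handed in.

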